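Pin a board carrier in place and peel off its clinging cover

ROBOT

A 6-joint arm with a two-finger parallel gripper is mounted at the origin on a cart in front of the work surface, level with it; the furniture and walls round the work are solid. World frame = base frame: x ahead of the robot, y to its left, z up, the work surface at z = 0. Lengths are in m, angles in rad, forces in N, time in s.
With the tool pointing down it reaches from about 0.35 to 0.925 m from the base axis. Payload 6.4 kg.
Tool frame: the origin (TCP) lies midway between the tips of the shut fingers; the grasp point (between the pads) lies 19 mm behind it; z points along the fingers, y is the line along which they close (so a half turn about z gives the same grasp; the last joint's range is limited). The gripper opens to 85 mm and grips with 20 to 120 N. Pads are 22 mm wide; open, the fingers measure 114 mm over their backs; the gripper's body (76 mm by 85 mm) begins 54 mm behind the grasp point. The pads swing forward as they close: fully open they stand 13 mm farther back than shut.
Start: joints at [-1.392, 0.245, 1.558, -0, 1.339, -0.174], TCP at [0.225, -0.61, 0.231] pointing down, gripper open.
Joint ranges: [-3.13, 3.13], [-1.02, 2.26], [0.13, 2.54], [-0.95, 4.09], [0.21, 2.88], [-2.74, 2.74]. Speed limits (rad/s): [2.57, 2.57, 3.14, 3.14, 3.14, 3.14].

INTERFACE

Orientations are given as a rotation vector (axis times angle).
In Python, from station import r gives the robot as it stands.
- The arm moves only by the tool play_rows, never from a script. Its argument "moves" is one flat list of numbers, 7 for each row, row after row: the shift along the world's x, y, z in cm, then the turn, a rotation vector about the world's x, y, z in degrees, then the finger opening in cm, from 0 to 8.54. A call has exactly 8 rows; each row is the pose to reach, as a shift and turn from the pose commanded when the call began; what a row does not reach only later rows make up. A row lasts 1/8 s, in which the tool goes at most 62.5 mm and 10.7 degrees, less where a joint would pass 70% of its speed; a pose out of reach is approached as far as the arm can. A call with a gripper value outside its range is refused whole. The fingers move at their own pace and stop on an object; the grip force is fixed at half the most. Time passes only in rows, so rows that repeat a pose let the fingers close, or fill a call up. It gives the time, the measured TCP pose, the force, the opening and the grip force at its end, in the units of the state.
- r.get_obs(): the state, without advancing time (a new reading comes with each control period).
- r.snapshot(name): name is "scene" or "top" or "wrist"; returns a dict with "frame" (400x640x3 uint8, red, green, blue), "mtx" (3x3 intrinsics, pixels), "k1" (the pictures are not rectified: a ray, as slopes to the right and down, at radius r is drawn at 1 + k1 r^2 times it, then the intrinsics apply), "rvec" (rotation vector, rad) and "tvec" (3), from world to camera coordinates, as OpenCV has them. Camera axes: x right, y down, z forward; pixel columns grow to the right and rows downward; lengths in m; the calibration is good to about 2 mm. A picture is of the moment at which its call begins. There is no depth.
- r.job_done(): hands the job in; it is judged then, once.
The state is a dict: "time_s": time; "joint_pos": joint angles; "qd": joint speeds; "joint_torque": joint torques, N m; "eef_pos": TCP position; "tool_rot": TCP orientation; "force": force on the tool from outside, world axes, zero at the start; "torque": the same for the moment, N m; "gripper_width": finger opening in m; "grasp_force": force on a finger pad.
Only numpy, scipy, OpenCV 4.12 (cv2) and the standard library are available. Lean on these libraries where they do the work, as an engineer would, in place of code of your own. Each camera call takes 0.05 s, during which the arm holds its last target. There are 200 camera calls.

TASK

Lower the covered board carrier over the two locating pins of the steel base until it rests flush, with its cover still on. Then peel the clinging cover off by its upright fin, lifting that end first while the other end still rests on the carrier and the carrier stays flush on its pins. Finish while holding the cover still in the gripper, all of it at least 10 cm above the bench and its middle at least 15 cm to one side of the carrier's, and leave the tape roll and the two small stand-offs where they are.

Things in the scene. Friction and masses are not known exactly. Their poses are not given: they have to be found in the camera images.
- base_seat (a point): Point at the centre of the top face of the locating base, 14 mm above the bench: a dark steel plate fixed to the bench, 200 (x) x 54 (y) mm. x runs along its length, z up. Two upright steel pins stand on it at x = +77 and -77 mm, y = 0: 8 mm thick, 20 mm high, the upper 8 mm tapered to 3 mm.
- carrier_mid (a point): Centre, half-way up, of the carrier: a loose aluminium plate 180 (x) x 62 (y) x 18 (z) mm, about 0.85 kg, underside 9 mm below this point, z up, x along its length. Holes of 10.6 mm go right through at x = +77 and -77 mm, y = 0; it fits the pins either way round. Seated flush, this point is 9 mm above base_seat. Grip it across its plain long sides (62 mm) at mid-length.
- cover_mid (a point): Middle of the cover, 6 mm above its underside: a formed grey plastic lid, 124 (x) x 48 (y) mm, 60 g, with a 3 mm rim all round and a hollow raised middle whose top is 11 mm above the underside. At the start it lies on the carrier's top face with the same centre and axes. z is its upper side; x points to the end with the fin.
- cover_fin (a point): Centre of the free part of the fin of the cover, 23.5 mm above the cover's underside and 47 mm (x), 14 mm (y) from the cover's middle. The fin stands upright at one corner of the cover: 10 mm thick (y), 22 mm long (x), its top 36 mm above the underside, so it is free from 11 to 36 mm. Axes as the cover's.
- cover_heel (a point): Middle of the lower edge of the cover's end away from the fin (62 mm from the cover's middle along -x): the edge about which the cover tips when the fin is lifted. Axes as the cover's.
- cover: The whole cover (see cover_mid); origin at the centre of its underside, same axes.
- carrier: The whole carrier; origin at the centre of its underside, axes as carrier_mid. On its top face are a 96 x 28 mm island with a small green circuit board, 7 mm high, hidden under the cover at first, and three posts 13 mm high with spring balls that hold the cover down by its rim (see the catch points).
- catch_front (a point): The single spring-ball catch of the carrier, at the fin's end of the cover (x = +64, y = +10, z = +16 mm from carrier_mid). The ball reaches 2 mm over the cover's rim and lets it go with a click at about 2.5 N, when that end is lifted some 4 mm.
- catch_rear (a point): Midway between the two catches of the other end (x = -52, y = +/-26, z = +16 mm from carrier_mid); they let go at about 4.5 N each. All three together hold more than the carrier weighs, so a level pull lifts the carrier too; lifting the fin's end alone needs only about 4 N and frees the balls one after another.
- tape: Loose roll of masking tape, 94 mm across, 15 mm high, a bystander; origin at the centre of its underside.
- spacer_a: Loose white turned stand-off, 16 x 18 mm, 30 mm high, a bystander; origin at the centre of its underside.
- spacer_b: Second loose stand-off of the same kind, a bystander; origin at the centre of its underside.

How it is judged:
By the outcome, as a careful person would: the job done as asked, in the order asked, and still so for the second after the job is handed in, while the arm keeps its last pose, push and grip.
It also fails if it takes over 64 s, if anything falls off the work surface, if the arm or the gripper's body presses on something with over 40 N, if the wrist force passes 120 N, or if a joint passes its speed limit or range.

## Working session

There is one attempt and no reset: what is moved stays moved. The work goes in short steps, Python scripts to look and compute and a tool call to move; the robot and the scene stay as the last step left them, time stands still between calls to the robot, and variables do not carry over. Pictures are saved under pics/ and viewed, at most 10 in all, crops included, and the job is handed in when it is done.

Besides the shell and the picture viewer there is one more tool, called after "Emit:" as name(argument=value, ...), one argument or row to a line, values as JSON. play_rows: Moves the arm, as the interface text tells. Its arguments: {"type":"object","properties":{"moves":{"type":"array"}},"required":["moves"]}

```bash
mkdir -p pics; cat > h.py <<'E'
import numpy as np, cv2
from station import r
def snap(n,f=None):
    s=r.snapshot(n)
    if f: cv2.imwrite('pics/'+f, s['frame'][:,:,::-1])
    return s
def ray(s,uv):
    K=np.array(s['mtx'],float); k=float(s['k1'])
    p=cv2.undistortPoints(np.array([[uv]],float),K,np.array([k,0,0,0,0.]))[0,0]
    R=cv2.Rodrigues(np.array(s['rvec'],float))[0]; t=np.array(s['tvec'],float).ravel()
    return -R.T@t, R.T@np.array([p[0],p[1],1])
def onz(s,uv,z):
    c,d=ray(s,uv); return c+d*(z-c[2])/d[2]
def proj(s,P):
    return cv2.projectPoints(np.array(P,float).reshape(-1,3),np.array(s['rvec'],float),np.array(s['tvec'],float),np.array(s['mtx'],float),np.array([s['k1'],0,0,0,0.],float))[0].reshape(-1,2)
E
python3 - <<'E'
from h import *
import pickle
for n in('top','scene'):
    s=snap(n,n+'.png'); pickle.dump(s,open(n+'.pkl','wb'))
    print(n,s['mtx'],s['k1'],ray(s,(320,200)))
print(r.get_obs())
E
```

```text
top [[386.16752599   0.         317.76779236]
 [  0.         386.16752599 201.74017662]
 [  0.           0.           1.        ]] -0.0012165594309289957 (array([0.38632435, 0.11334094, 0.97701175]), array([ 0.20002747,  0.00476293, -0.97980613]))
scene [[457.08638338   0.         318.15885802]
 [  0.         457.08638338 205.65723518]
 [  0.           0.           1.        ]] 0.022608632042839673 (array([0.25496804, 0.73289897, 0.6789773 ]), array([ 0.32858525, -0.6552944 , -0.68028699]))
{'time_s': 0.1, 'joint_pos': array([-1.39210251e+00,  2.45765117e-01,  1.55893284e+00, -8.07315582e-06,
        1.33871409e+00, -1.74110507e-01]), 'qd': array([-0.00057689, -0.00063526, -0.00353916, -0.00021393, -0.00090996,
        0.00216224]), 'joint_torque': array([-1.82353338e-04, -4.30676043e+01, -3.27125466e+01, -1.19750384e-04,
        2.90096992e-03, -2.77653083e-05]), 'eef_pos': array([ 0.22449783, -0.60944317,  0.23025527]), 'tool_rot': array([-3.09104802e+00, -5.50997658e-01,  1.88769923e-05]), 'force': array([-1.31372704,  0.14122476,  0.99673782]), 'torque': array([ 0.00761834, -0.03617798,  0.00388246]), 'grasp_force': 0.0, 'gripper_width': 0.08539136371515944}
```

View pics/top.png

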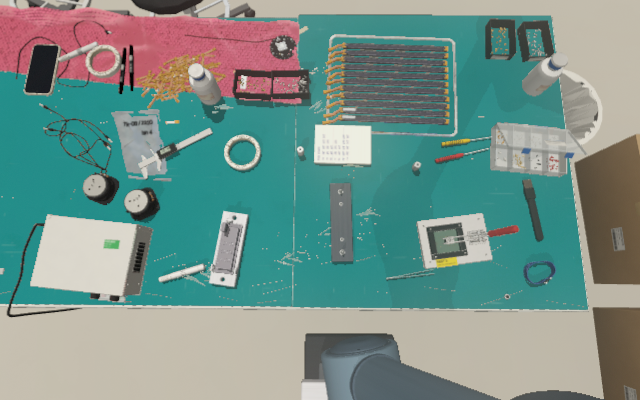

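View pics/scene.png

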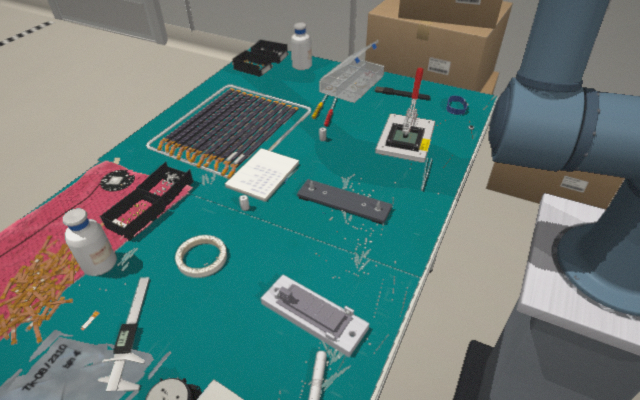

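Top view: the base is at about (341,222), the covered carrier at (230,249), the tape at (242,152), and the stand-offs at (300,151) and (417,166). Next I'll enlarge the carrier and base.

```bash
python3 - <<'E'
from h import *
import pickle
t=cv2.imread('pics/top.png'); s=cv2.imread('pics/scene.png')
up=lambda a,k:cv2.resize(a,None,fx=k,fy=k,interpolation=cv2.INTER_CUBIC)
a=up(t[200:295,200:260],6); b=up(t[175:270,315:370],6)
cv2.imwrite('pics/c1.png',np.hstack([a,b]))
c=up(s[265:360,255:375],4);d=up(s[170:230,290:400],4)
w=max(c.shape[1],d.shape[1]);d=cv2.copyMakeBorder(d,0,max(0,c.shape[0]-d.shape[0]),0,w-d.shape[1],0)
cv2.imwrite('pics/c2.png',np.vstack([c,d[:210]]))
print(c.shape)
E
```

```text
(380, 480, 3)
```

View pics/c1.png

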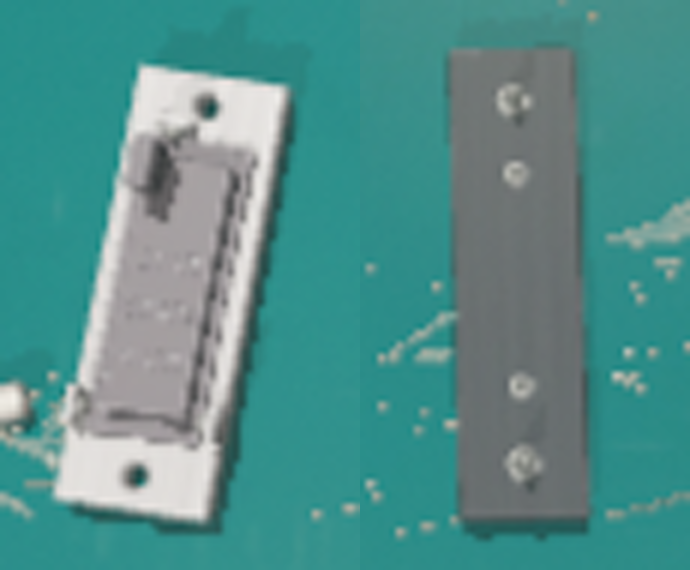

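View pics/c2.png

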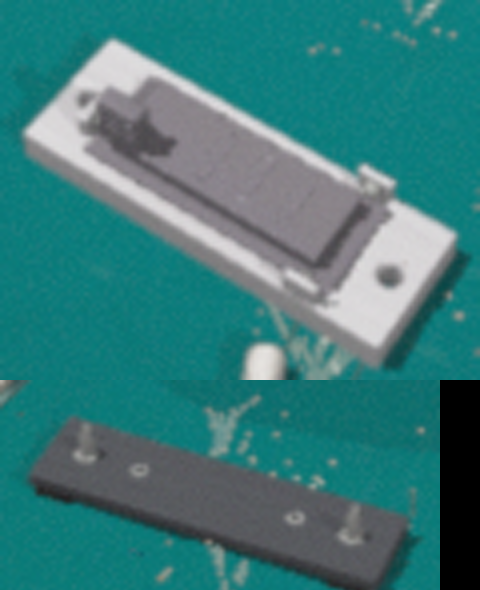

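c1 shows the carrier holes at crop (207,106) and (136,475), with the fin at the far left corner. The base pins are near (513,100) and (523,463). In c2 the pin tips are near (86,425) and (354,505).

```bash
python3 - <<'E'
from h import *
import pickle
T=pickle.load(open('top.pkl','rb'));S=pickle.load(open('scene.pkl','rb'))
f=lambda c,k,o:((c[0]+.5)/k-.5+o[0],(c[1]+.5)/k-.5+o[1])
def an(n,a,b):
    d=a-b; print(n,'mid',((a+b)/2).round(4),'len',np.linalg.norm(d).round(4),'yaw',np.degrees(np.arctan2(d[1],d[0])).round(2))
g=lambda c:f(c,6,(200,200)); h=lambda c:f((c[0]-360,c[1]),6,(315,175))
an('holes top',onz(T,g((207,106)),.018),onz(T,g((136,475)),.018))
C=[onz(T,g(c),.018) for c in((140,66),(290,86),(208,520),(55,497))]
an('carrier corners top',(C[0]+C[1])/2,(C[2]+C[3])/2); print(np.linalg.norm(C[0]-C[1]))
gs=lambda c:f(c,4,(255,265)); hs=lambda c:f((c[0],c[1]-380),4,(290,170))
C=[onz(S,gs(c),.018) for c in((112,40),(458,235),(378,352),(24,134))]
an('carrier corners scene',(C[0]+C[3])/2,(C[1]+C[2])/2)
an('rings top',onz(T,h((516,173)),.014),onz(T,h((522,386)),.014))
C=[onz(T,h(c),.014) for c in((448,50),(576,48),(588,518),(460,518))]
an('base corners top',(C[0]+C[1])/2,(C[2]+C[3])/2)
an('pin base scene',onz(S,hs((85,456)),.014),onz(S,hs((350,537)),.014))
an('pin tip scene',onz(S,hs((86,425)),.034),onz(S,hs((354,505)),.034))
an('rings scene',onz(S,hs((139,470)),.014),onz(S,hs((295,518)),.014))
for n,c,z in(('tape',(242,152),.015),('spA',(300,149),.03),('spB',(417,164),.03)): print(n,onz(T,c,z))
R=cv2.Rodrigues(r.get_obs()['tool_rot'])[0]; print(R)
E
```

```text
holes top mid [0.4605 0.3447 0.018 ] len 0.1535 yaw -7.99
carrier corners top mid [0.4603 0.3439 0.018 ] len 0.1799 yaw -8.04
0.06417395197478887
carrier corners scene mid [0.4625 0.3471 0.018 ] len 0.1799 yaw -8.09
rings top mid [0.5293 0.0646 0.014 ] len 0.0902 yaw 1.36
base corners top mid [0.5292 0.0651 0.014 ] len 0.1985 yaw 1.22
pin base scene mid [0.5336 0.0664 0.014 ] len 0.1539 yaw 1.34
pin tip scene mid [0.5341 0.0634 0.034 ] len 0.1536 yaw 1.43
rings scene mid [0.5334 0.0647 0.014 ] len 0.0908 yaw 1.17
tape [0.70952944 0.32261774 0.015     ]
spA [0.71323574 0.17025369 0.03      ]
spB [ 0.67456523 -0.12825512  0.03      ]
[[ 9.38406829e-01  3.45532218e-01 -3.31118751e-04]
 [ 3.45532240e-01 -9.38405174e-01  1.78902758e-03]
 [ 3.07443117e-04 -1.79324790e-03 -9.99998345e-01]]
```

Emit:
play_rows(
  moves=[3,5.4,1,0,0,10,8.54,6,10.8,2,0,0,20,8.54,9,16.2,3,0,0,30,8.54,12,21.6,4,0,0,40,8.54,15,27,5,0,0,50,8.54,18,32.4,6,0,0,60,8.54,21,37.8,6,0,0,70,8.54,24,43,6,0,0,80,8.54],
)

```text
time_s: 1.1
eef_pos: [0.4651, -0.178, 0.2913]
tool_rot: [2.008, 2.416, 0.0]
force: [0.9, -0.6, 0.2]
gripper_width: 0.0856
grasp_force: 0.0
```

Emit:
play_rows(
  moves=[0,5.5,0,0,0,9,8.54,0,11,0,0,0,18,8.54,0,16.5,-1,0,0,27,8.54,0,22,-2,0,0,36,8.54,0,27.5,-4,0,0,45,8.54,0,33,-6,0,0,54,8.54,0,38.5,-8,0,0,63,8.54,0,44,-9,0,0,71.8,8.54],
)

```text
time_s: 2.1
eef_pos: [0.4634, 0.2616, 0.1996]
tool_rot: [-0.21, -3.133, 0.001]
force: [1.0, -0.9, 1.5]
gripper_width: 0.0853
grasp_force: 0.0
```

```bash
python3 - <<'E'
from h import *
import pickle
s=snap('wrist','w1.png'); pickle.dump(s,open('w1.pkl','wb'))
print(proj(s,[[.4612,.345,.018]]),r.get_obs()['eef_pos'])
E
```

```text
[[394.07120327 162.74177585]] [0.46218162 0.26637968 0.19862424]
```

View pics/w1.png

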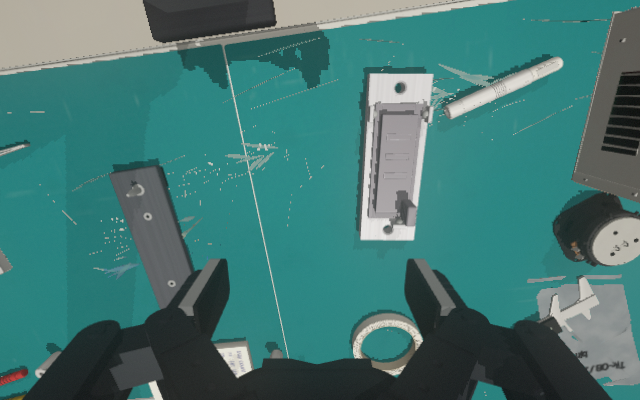

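The wrist view shows the carrier holes at (400,88) and (389,229), and the base rings at (148,216) and (172,284).

```bash
python3 - <<'E'
from h import *
import pickle
s=pickle.load(open('w1.pkl','rb'))
def an(n,a,b):
    d=a-b; print(n,'mid',((a+b)/2).round(4),'len',np.linalg.norm(d).round(4),'yaw',np.degrees(np.arctan2(d[1],d[0])).round(2))
an('holes',onz(s,(389,229.5),.018),onz(s,(400,88),.018))
an('rings',onz(s,(172,284),.014),onz(s,(148,216),.014))
E
```

```text
holes mid [0.4626 0.3449 0.018 ] len 0.1522 yaw -7.46
rings mid [0.532  0.0653 0.014 ] len 0.0911 yaw 1.1
```

Emit:
play_rows(
  moves=[-0.1,3,0,0,0,0,8.54,-0.2,6,-1,0,0,0,8.54,-0.35,8.5,-4,0,0,0,8.54,-0.35,8.5,-7,0,0,0,8.54,-0.35,8.5,-10,0,0,0,8.54,-0.35,8.5,-12,0,0,0,8.54,-0.35,8.5,-12,0,0,0,8.54,-0.35,8.5,-12,0,0,0,8.54],
)

```text
time_s: 3.15
eef_pos: [0.462, 0.3453, 0.0825]
tool_rot: [0.219, 3.132, 0.001]
force: [0.5, -0.2, 0.3]
gripper_width: 0.0853
grasp_force: 0.0
```

```bash
python3 - <<'E'
from h import *
s=snap('wrist','w2.png'); o=r.get_obs(); print(o['eef_pos'],o['tool_rot'])
# expected hole & corner pixels
c=np.array([.4615,.345]);a=np.radians(-7.9);R=np.array([[np.cos(a),-np.sin(a)],[np.sin(a),np.cos(a)]])
for p in((77,0),(-77,0),(0,31),(0,-31)): print(p,proj(s,[*(c+R@np.array(p)/1000),.018]))
E
```

```text
[0.46215562 0.34545767 0.0828124 ] [2.18818666e-01 3.13162601e+00 2.07541353e-03]
(77, 0) [[315.98069676 303.99511603]]
(-77, 0) [[315.32700761 101.51065347]]
(0, 31) [[358.88028566 213.97409638]]
(0, -31) [[272.50915746 214.14294663]]
```

View pics/w2.png

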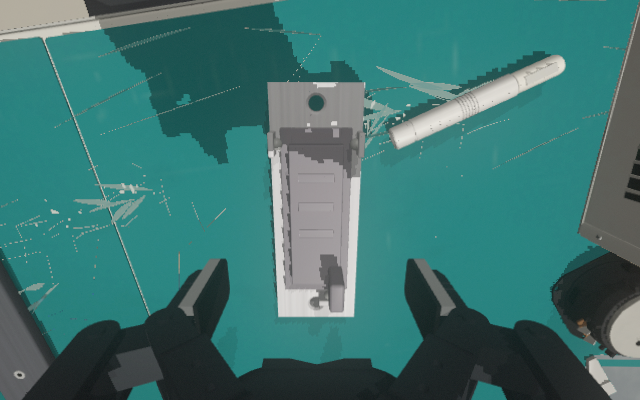

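The view agrees with the estimate: the holes are at (316,102) and (316,302), and the fingers straddle the carrier. Now descending and gripping.

Emit:
play_rows(
  moves=[0,0,-2.5,0,0,0,8.54,0,0,-5,0,0,0,8.54,0,0,-7,0,0,0,8.54,0,0,-8,0,0,0,8.54,0,0,-8.3,0,0,0,8.54,0,0,-8.4,0,0,0,8.54,0,0,-8.4,0,0,0,8,0,0,-8.4,0,0,0,7],
)

```text
time_s: 4.2
eef_pos: [0.4615, 0.3452, -0.0021]
tool_rot: [0.219, 3.133, 0.001]
force: [0.5, -0.4, 0.3]
gripper_width: 0.07
grasp_force: 0.0
```

Emit:
play_rows(
  moves=[0,0,0,0,0,0,6.4,0,0,0,0,0,0,5,0,0,0,0,0,0,5,0,0,0,0,0,0,5,0,0,0,0,0,0,5,0,0,0,0,0,0,5,0,0,0.5,0,0,0,5,0,0,1,0,0,0,5],
)

```text
time_s: 5.2
eef_pos: [0.4593, 0.3442, 0.0057]
tool_rot: [-0.219, -3.13, 0.003]
force: [0.1, 0.7, -10.1]
gripper_width: 0.0605
grasp_force: 68.0
```

Emit:
play_rows(
  moves=[0,0,2,0,0,0,5,0.5,-2,4,0,0,1,5,1.7,-7,5,0,0,3,5,3,-12,5,0,0,5,5,4.2,-17,5,0,0,7,5,5.5,-22,5,0,0,9.1,5,6.5,-26,5,0,0,9.1,5,7,-28,5,0,0,9.1,5],
)

```text
time_s: 6.2
eef_pos: [0.5319, 0.0628, 0.0586]
tool_rot: [-0.027, 3.14, -0.001]
force: [0.1, 0.3, -10.4]
gripper_width: 0.0603
grasp_force: 69.3
```

Emit:
play_rows(
  moves=[0,0,0,0,0,0,5,0,0,0,0,0,0,5,0,0,0,0,0,0,5,0,0,0,0,0,0,5,0,0,0,0,0,0,5,0,0,0,0,0,0,5,0,0,0,0,0,0,5,0,0,0,0,0,0,5],
)

```text
time_s: 7.2
eef_pos: [0.5311, 0.065, 0.0573]
tool_rot: [-0.03, 3.141, 0.0]
force: [-1.0, -0.9, -9.7]
gripper_width: 0.0602
grasp_force: 69.3
```

```bash
python3 - <<'E'
from h import *
import pickle
W={}
im=[]
o=r.get_obs(); print(o['eef_pos'],o['tool_rot'],o['force'])
up=lambda a,k:cv2.resize(a,None,fx=k,fy=k,interpolation=cv2.INTER_CUBIC)
w=snap('wrist');t=snap('top');s=snap('scene'); pickle.dump((w,t,s),open('over.pkl','wb'))
a=up(w['frame'][70:330,250:390],2)   #520x280
b=up(t['frame'][170:280,305:375],4)[:440]   
c=up(s['frame'][135:240,280:400],4)
H=600
cv=np.zeros((600,800,3),np.uint8)
cv[:520,:280]=a; cv[:, 290:290]=0
b2=up(t['frame'][170:280,305:375],2); 
cv[:420,300:780]=c; cv[440:600,300:]=0
cv2.imwrite('pics/o1.png',cv[:,:,::-1]); 
E
```

```text
[0.53111917 0.06499924 0.05728615] [-3.04716269e-02  3.14143159e+00  4.15034351e-06] [-0.98235498 -0.87452275 -9.73520213]
```

View pics/o1.png

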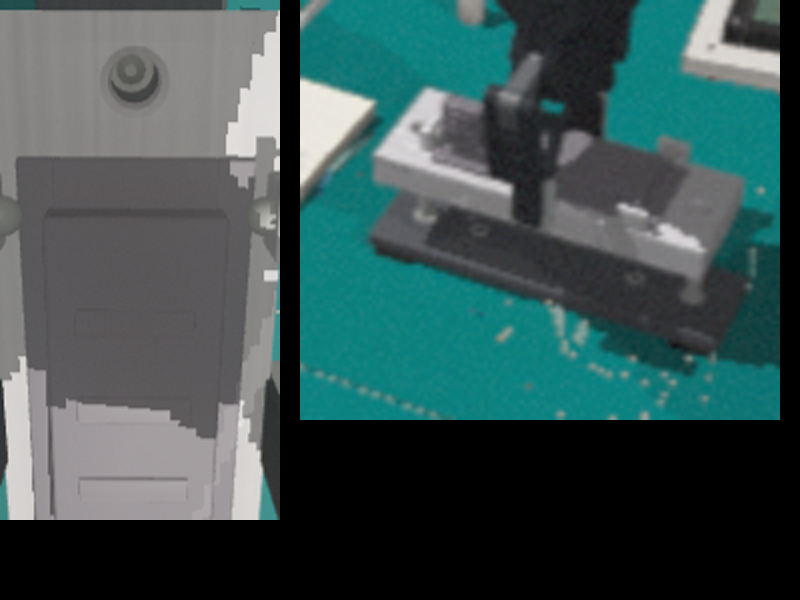

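The wrist view shows the pin tip through the rear (-x) hole: the hole is at about full-image pixel (317,110) and the pin tip at (316.5,104). Now computing the offset.

```bash
python3 - <<'E'
from h import *
import pickle
w,t,s=pickle.load(open('over.pkl','rb'))
up=lambda a,k:cv2.resize(a,None,fx=k,fy=k,interpolation=cv2.INTER_CUBIC)
cv=np.zeros((600,800,3),np.uint8)
cv[:400,:400]=up(w['frame'][85:135,292:342],8)
cv[:400,400:]=up(w['frame'][290:390,270:370],4)
cv[400:,:]=0
cv2.imwrite('pics/o2.png',cv[:400,:,::-1])
print('hole',onz(w,(317,110),.0774),'pin',onz(w,(316.5,104),.034))
print(proj(w,[[.5311+.077,.0650+.0017,.0774],[.5311-.077,.065-.0017,.0774]]))
E
```

```text
hole [0.45504148 0.06388862 0.0774    ] pin [0.45404376 0.06361776 0.034     ]
[[316.69696893 406.89809441]
 [315.49115079 107.37441734]]
```

View pics/o2.png

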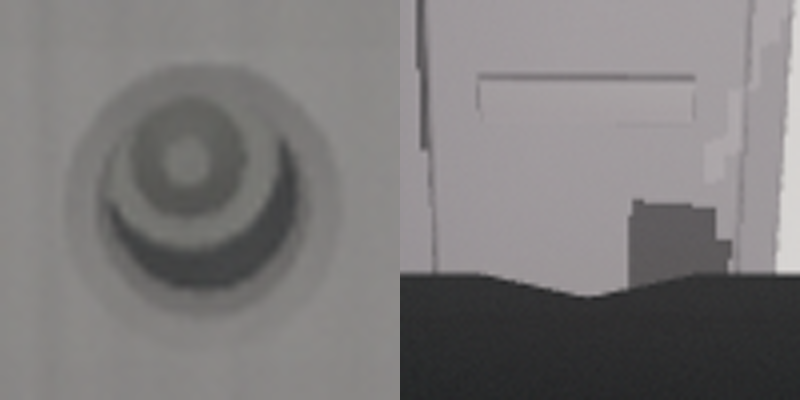

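```bash
python3 - <<'E'
from h import *
import pickle
w,t,s=pickle.load(open('over.pkl','rb'))
print('hole',onz(w,(317,110.2),.0774),'pin',onz(w,(314.8,104.6),.034), 'collar',onz(w,(316,106),.014))
print('camera',ray(w,(317,110)))
E
```

```text
hole [0.45511424 0.06389004 0.0774    ] pin [0.45435309 0.06275386 0.034     ] collar [0.45568309 0.06333271 0.014     ]
camera (array([0.4496095 , 0.06377127, 0.19883888]), array([ 4.65048609e-02,  1.00470749e-03, -1.03967576e+00]))
```

Emit:
play_rows(
  moves=[0,-0.07,0,0,0,0,5,0,-0.07,-1,0,0,0,5,0,-0.07,-2,0,0,0,5,0,-0.07,-2.4,0,0,0,5,0,-0.07,-2.7,0,0,0,5,0,-0.07,-3,0,0,0,5,0,-0.07,-3.3,0,0,0,5,0,-0.07,-3.5,0,0,0,5],
)

```text
time_s: 8.35
eef_pos: [0.5312, 0.0643, 0.0222]
tool_rot: [-0.031, 3.141, -0.0]
force: [0.2, -0.4, -8.9]
gripper_width: 0.0602
grasp_force: 69.2
```

Emit:
play_rows(
  moves=[0,0,-0.2,0,0,0,5,0,0,-0.4,0,0,0,5,0,0,-0.6,0,0,0,5,0,0,-0.8,0,0,0,5,0,0,-0.9,0,0,0,5,0,0,-1,0,0,0,5,0,0,-1.05,0,0,0,5,0,0,-1.05,0,0,0,5],
)

```text
time_s: 9.35
eef_pos: [0.5312, 0.0643, 0.0141]
tool_rot: [0.031, -3.14, 0.0]
force: [-10.9, -0.3, 12.3]
gripper_width: 0.0603
grasp_force: 71.9
```

Emit:
play_rows(
  moves=[-0.05,0,0,0,0,0,5,-0.1,0,0,0,0,0,5,-0.1,0,0,0,0,0,5,-0.1,0,0,0,0,0,5,-0.1,0,-0.05,0,0,0,5,-0.1,0,-0.1,0,0,0,5,-0.1,0,-0.1,0,0,0,5,-0.1,0,-0.1,0,0,0,5],
)

```text
time_s: 10.35
eef_pos: [0.5312, 0.0643, 0.014]
tool_rot: [-0.031, 3.141, -0.0]
force: [-11.2, 0.2, 16.9]
gripper_width: 0.0599
grasp_force: 72.4
```

```bash
python3 - <<'E'
from h import *
import pickle
o=r.get_obs(); print(o['eef_pos'],o['tool_rot'],o['force'],o['torque'])
s=snap('scene'); pickle.dump(s,open('seat.pkl','wb'));w=snap('wrist')
up=lambda a,k:cv2.resize(a,None,fx=k,fy=k,interpolation=cv2.INTER_CUBIC)
cv=np.zeros((540,800,3),np.uint8)
cv[:540,:540]=up(s['frame'][140:230,295:385],6); cv[:260,540:]=up(w['frame'][85:150,285:350],4)
cv2.imwrite('pics/s1.png',cv[:,:,::-1])
E
```

```text
[0.53118419 0.06431472 0.01404243] [-3.09794810e-02  3.14134932e+00 -4.30852437e-04] [-11.18886636   0.16897975  16.87011238] [ 0.03319824  1.82802324 -0.09332148]
```

View pics/s1.png

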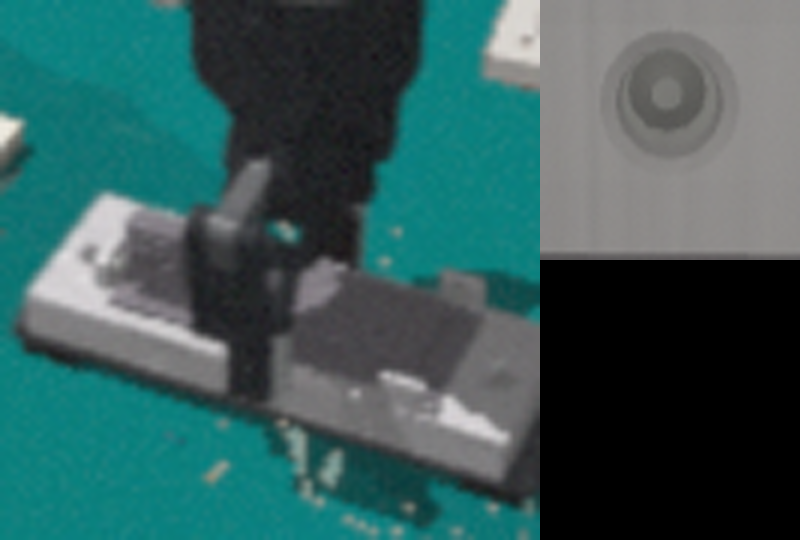

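The carrier appears to sit on the base, with the pin tip about level with the hole top and 0.7 mm off its centre. I'll release it and check how it seats.

Emit:
play_rows(
  moves=[0,0,0,0,0,0,6.5,0,0,0,0,0,0,7.4,0,0,0,0,0,0,8.54,0,0,0,0,0,0,8.54,0,0,2,0,0,0,8.54,0,0,4,0,0,0,8.54,0,0,6,0,0,0,8.54,0,0,8,0,0,0,8.54],
)

```text
time_s: 11.45
eef_pos: [0.53, 0.0643, 0.0913]
tool_rot: [0.031, -3.141, 0.0]
force: [-0.5, -0.5, -0.1]
gripper_width: 0.0855
grasp_force: 0.0
```

```bash
python3 - <<'E'
from h import *
import pickle
o=r.get_obs(); print(o['eef_pos'],o['force'],o['torque'])
s=snap('scene');w=snap('wrist');t=snap('top'); pickle.dump((w,t,s),open('rel.pkl','wb'))
up=lambda a,k:cv2.resize(a,None,fx=k,fy=k,interpolation=cv2.INTER_CUBIC)
cv=np.zeros((600,800,3),np.uint8)
cv[:520,:440]=up(w['frame'][70:330,200:420],2); cv[:270,440:800]=up(s['frame'][135:225,285:405],3)[:270]
cv2.imwrite('pics/s2.png',cv[:,:,::-1])
E
```

```text
[0.53004072 0.06431127 0.09131973] [-0.49882181 -0.49015357 -0.09126817] [ 0.01713093 -0.07844208  0.00142412]
```

View pics/s2.png

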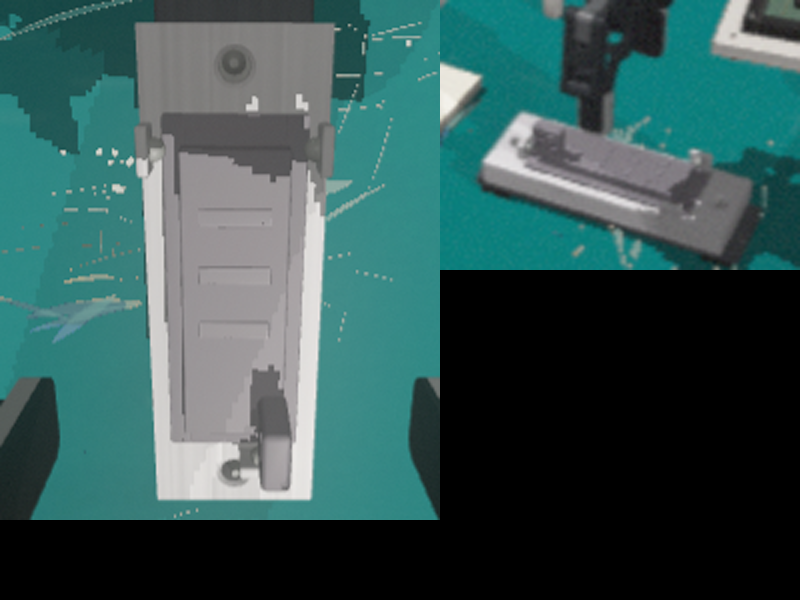

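Both pins sit in their holes at wrist pixels (317,102) and (316.5,305), and the cover and fin are in place. The picture limit is now used up. I'll check flushness numerically from the corner spacing.

```bash
python3 - <<'E'
from h import *
import pickle
w,t,s=pickle.load(open('rel.pkl','rb'))
f=lambda c:((c[0]+.5)/2-.5+200,(c[1]+.5)/2-.5+70)
A,B,C,D=[f(c) for c in((136,24),(333,23),(312,499),(158,499))]
# gray edge profile for sub-pixel
for z in(.028,.032,.036):
    p=[onz(w,x,z) for x in(A,B,C,D)]
    print(z,[np.linalg.norm(p[i]-p[j]).round(4) for i,j in((0,1),(2,3),(0,3),(1,2))], (sum(p)/4).round(4), 'holes',np.linalg.norm(onz(w,f((234,64)),z)-onz(w,f((233,470)),z)).round(4))
h1,h2=onz(w,f((234,64)),.032),onz(w,f((233,470)),.032); print(h1,h2,(h1+h2)/2,np.degrees(np.arctan2(*(h2-h1)[[1,0]])))
# fin top
print('fin top',[onz(w,f(c),.032+.036).round(4) for c in((259,397),(283,397),(263,490),(290,488))])
print(proj(w,[[.531+.047,.0647+.015,.068]]),f((276,443)))
print('wrist cam',ray(w,(320,200))[0])
E
```

```text
0.028 [np.float64(0.0619), np.float64(0.0631), np.float64(0.1822), np.float64(0.1824)] [0.5341 0.0647 0.028 ] holes 0.156
0.032 [np.float64(0.0607), np.float64(0.0619), np.float64(0.1787), np.float64(0.1789)] [0.5325 0.0647 0.032 ] holes 0.153
0.036 [np.float64(0.0595), np.float64(0.0607), np.float64(0.1752), np.float64(0.1754)] [0.5308 0.0646 0.036 ] holes 0.15
[0.45495684 0.06289588 0.032     ] [0.60794271 0.06546106 0.032     ] [0.53144978 0.06417847 0.032     ] 0.9606143215776982
fin top [array([0.5527, 0.0726, 0.068 ]), array([0.5525, 0.0801, 0.068 ]), array([0.5876, 0.075 , 0.068 ]), array([0.5866, 0.0839, 0.068 ])]
[[338.93118135 302.6288435 ]] (337.75, 291.25)
wrist cam [0.44984986 0.06303913 0.23530796]
```

Spacing suggests the carrier is flush to within a millimetre or two. A gentle fingertip press on the +x end will confirm its height and seat it fully.

Emit:
play_rows(
  moves=[3,-1,1,0,0,0,4,6,-2,1,0,0,0,0,7.9,-2.1,1,0,0,0,0,7.9,-2.1,0,0,0,0,0,7.9,-2.1,-2,0,0,0,0,7.9,-2.1,-4,0,0,0,0,7.9,-2.1,-5,0,0,0,0,7.9,-2.1,-5.3,0,0,0,0],
)

```text
time_s: 12.6
eef_pos: [0.6082, 0.0435, 0.0365]
tool_rot: [0.031, -3.14, -0.0]
force: [0.3, -0.2, -0.0]
gripper_width: -0.0002
grasp_force: 0.0
```

Emit:
play_rows(
  moves=[0,0,-0.1,0,0,0,0,0,0,-0.2,0,0,0,0,0,0,-0.3,0,0,0,0,0,0,-0.4,0,0,0,0,0,0,-0.5,0,0,0,0,0,0,-0.6,0,0,0,0,0,0,-0.7,0,0,0,0,0,0,-0.7,0,0,0,0],
)

```text
time_s: 13.6
eef_pos: [0.6092, 0.0433, 0.0321]
tool_rot: [0.031, -3.141, 0.0]
force: [-5.5, -0.4, 9.6]
gripper_width: -0.0001
grasp_force: 4.5
```

The +x end is flush: contact came at z = 0.0321. Now the same check at the -x end.

Emit:
play_rows(
  moves=[0,0,3,0,0,0,0,-4,0,5,0,0,0,0,-9,-0.2,5,0,0,0,0,-13,-0.3,5,0,0,0,0,-15.7,-0.3,4,0,0,0,0,-15.7,-0.3,2.5,0,0,0,0,-15.7,-0.3,1,0,0,0,0,-15.7,-0.3,0.6,0,0,0,0],
)

```text
time_s: 14.6
eef_pos: [0.4522, 0.0403, 0.0355]
tool_rot: [0.03, -3.14, -0.001]
force: [0.2, 0.0, 0.3]
gripper_width: -0.0002
grasp_force: 0.0
```

Emit:
play_rows(
  moves=[0,0,-0.1,0,0,0,0,0,0,-0.2,0,0,0,0,0,0,-0.3,0,0,0,0,0,0,-0.4,0,0,0,0,0,0,-0.5,0,0,0,0,0,0,-0.6,0,0,0,0,0,0,-0.7,0,0,0,0,0,0,-0.7,0,0,0,0],
)

```text
time_s: 15.6
eef_pos: [0.4523, 0.0403, 0.0319]
tool_rot: [0.032, -3.139, 0.0]
force: [-10.5, 0.2, 23.3]
gripper_width: 0.0003
grasp_force: 11.6
```

Both ends rest at z ≈ 0.032, so the carrier is flush. Now going to the fin.

Emit:
play_rows(
  moves=[0,0,3,0,0,0,0,0,0,7,0,0,0,2,4.5,1.3,7.5,0,0,0,4,9,2.6,7.5,0,0,0,4,12.6,3.9,7,0,0,0,4,12.6,3.9,6,0,0,0,4,12.6,3.9,5.5,0,0,0,4,12.6,3.9,5.5,0,0,0,4],
)

```text
time_s: 16.6
eef_pos: [0.5765, 0.0791, 0.0839]
tool_rot: [0.03, -3.139, -0.0]
force: [0.7, -0.6, 0.2]
gripper_width: 0.0401
grasp_force: 0.0
```

```bash
python3 - <<'E'
from h import *
o=r.get_obs(); print(o['eef_pos'],o['force'],o['torque'],o['joint_pos'])
w=snap('wrist'); s=snap('scene','sf.png')
# fin check in the scene view: compare dark/light? print projected fin top corners vs. image edges
g=cv2.cvtColor(w['frame'],cv2.COLOR_RGB2GRAY).astype(int)
P=proj(w,[[.5782-.011,.0791-.005,.068],[.5782-.011,.0791+.005,.068]]);print(P)
for dv in(-8,4,8,12): 
    v=int(P[0,1])+dv; print(v,g[v,int(P[0,0])-30:int(P[1,0])+31] if v<400 else '')
E
```

```text
[0.57653695 0.07911831 0.08386215] [ 0.73981949 -0.64010736  0.20408566] [ 0.03752461  0.00732408 -0.01613096] [-5.83095538e-02  2.67558687e-01  1.82372972e+00 -7.96489050e-05
  1.05264138e+00 -1.64815501e+00]
[[307.68975083 231.09335065]
 [325.56779932 231.40701811]]
223 [157 157 156 158 157 158 158 158 158 159 160 160 159 160 160 160 161 160
 161 161 162 162 162 164 163 164 164 116 108 104 102  93  91  94  99 100
 100 101 101 101 100 102 102 103 102 100 100 103 173 177 178 177 179 177
 188 233 234 234 235 234 236 236 237 237 237 149 124 125 124 123 123 123
 124 123 122 123 124 124 124]
235 [159 159 158 159 159 159 160 160 160 130 159 162 161 161 162 162 163 163
 163 164 170 171 174 175 165 165 165 165 166 166 107 104 132 146 159 160
 161 165 166 169 171 173 174 176 178 175 162 147 133 177 179 180 181 171
 208 235 236 237 237 236 237 238 238 238 196 135 126 125 125 125 125 124
 124 124 124 124 124 123 124]
239 [157 158 158 159 159 158 159 160 159 160 160 161 161 162 162 162 163 162
 162 163 164 164 163 165 164 165 165 165 165 166 150 109 133 147 162 164
 166 168 171 173 174 176 178 180 181 175 161 146 135 176 181 180 181 165
 206 236 237 237 237 236 237 238 239 239 196 134 125 125 124 126 124 124
 125 124 123 125 123 123 123]
243 [157 158 158 159 158 159 160 159 159 161 161 160 161 162 162 162 163 162
 162 163 163 164 164 134 162 164 165 165 107 100  98 103 134 147 163 165
 167 168 172 174 176 177 179 179 181 174 160 145 142 178 181 181 182 171
 237 238 237 237 237 237 238 239 240 239 173 130 126 125 124 123 124 126
 125 125 125 124 123 124 123]
```

The fin top spans columns 308–326, matching the projection, so the grasp is lined up. Descending and closing.

Emit:
play_rows(
  moves=[0.1,0,-1.2,0,0,0,4,0.15,0,-2.5,0,0,0,4,0.15,0,-3.3,0,0,0,4,0.15,0,-3.7,0,0,0,3,0.15,0,-3.7,0,0,0,2,0.15,0,-3.7,0,0,0,1.4,0.15,0,-3.7,0,0,0,0.5,0.15,0,-3.7,0,0,0,0.5],
)

```text
time_s: 17.7
eef_pos: [0.5801, 0.0793, 0.0484]
tool_rot: [-0.031, 3.14, -0.0]
force: [0.6, -0.6, 1.3]
gripper_width: 0.0085
grasp_force: 59.5
```

Emit:
play_rows(
  moves=[0,0,0,0,0,0,0.5,0,0,0,0,0,0,0.5,0,0,0,0,0,0,0.5,0,0,0,0,0,0,0.5,0,0,0,0,0,0,0.5,0,0,0,0,0,0,0.5,0,0,0,0,0,0,0.5,0,0,0,0,0,0,0.5],
)

```text
time_s: 18.7
eef_pos: [0.5801, 0.0793, 0.0484]
tool_rot: [-0.03, 3.14, -0.0]
force: [0.3, 0.7, 6.1]
gripper_width: 0.0083
grasp_force: 59.8
```

```bash
python3 - <<'E'
from h import *
o=r.get_obs(); print(o['eef_pos'],o['force'],o['torque'])
for th in(2,4,6,8,10,12,14,16,20,24,28,32,36):
    a=np.radians(th);x,z=.109,o['eef_pos'][2]-.032
    print(th,(100*(x*np.cos(a)-z*np.sin(a)-x)).round(2),(100*(x*np.sin(a)+z*np.cos(a)-z)).round(2))
E
```

```text
[0.58011689 0.07930572 0.04836846] [0.29469026 0.70719527 6.05480569] [ 0.0783221   0.01711403 -0.01927324]
2 -0.06 0.38
4 -0.14 0.76
6 -0.23 1.13
8 -0.33 1.5
10 -0.45 1.87
12 -0.58 2.23
14 -0.72 2.59
16 -0.87 2.94
20 -1.22 3.63
24 -1.61 4.29
28 -2.04 4.93
32 -2.52 5.53
36 -3.04 6.09
```

Gripped. Peel slowly about the heel.

Emit:
play_rows(
  moves=[-0.03,0,0.19,0,-1,0,0.5,-0.06,0,0.38,0,-2,0,0.5,-0.1,0,0.57,0,-3,0,0.5,-0.14,0,0.76,0,-4,0,0.5,-0.18,0,0.95,0,-5,0,0.5,-0.23,0,1.13,0.1,-6,0,0.5,-0.28,0,1.32,0.1,-7,0,0.5,-0.33,0,1.5,0.2,-8,0,0.5],
)

```text
time_s: 19.7
eef_pos: [0.576, 0.0793, 0.0627]
tool_rot: [-0.029, 3.001, 0.003]
force: [-0.7, -1.5, 1.9]
gripper_width: 0.0084
grasp_force: 59.5
```

Emit:
play_rows(
  moves=[-0.12,0,0.37,0,-2,0,0.5,-0.25,0,0.73,0,-4,0,0.5,-0.39,0,1.09,0.1,-6,0,0.5,-0.54,0,1.44,0.1,-8,0,0.5,-0.71,0,1.78,0.2,-10,0,0.5,-0.89,0,2.13,0.2,-12,0,0.5,-1.08,0,2.46,0.2,-14,0,0.5,-1.28,0,2.79,0.3,-16,0,0.5],
)

```text
time_s: 20.7
eef_pos: [0.5635, 0.0793, 0.0911]
tool_rot: [-0.027, 2.72, 0.006]
force: [-1.6, -0.8, 2.8]
gripper_width: 0.0086
grasp_force: 59.6
```

Emit:
play_rows(
  moves=[-0.21,0,0.32,0,-2,0,0.5,-0.43,0,0.64,0,-4,0,0.5,-0.67,0,0.94,0.1,-6,0,0.5,-0.91,0,1.24,0.1,-8,0,0.5,-1.16,0,1.52,0.2,-10,0,0.5,-1.43,0,1.8,0.2,-12,0,0.5,-1.43,0,1.8,0.2,-12,0,0.5,-1.43,0,1.8,0.2,-12,0,0.5],
)

```text
time_s: 21.7
eef_pos: [0.5493, 0.0793, 0.1091]
tool_rot: [-0.025, 2.511, 0.008]
force: [-1.2, -1.9, 6.0]
gripper_width: 0.0084
grasp_force: 60.0
```

```bash
python3 - <<'E'
from h import *
import pickle
o=r.get_obs(); print(o['eef_pos'],o['tool_rot'],o['force'],o['torque'],o['joint_pos'])
s=snap('scene','p1.png');w=snap('wrist','pw.png')
E
```

```text
[0.54928765 0.07931002 0.10912673] [-0.02474154  2.51116721  0.00779257] [-1.21855467 -1.86750153  5.96733805] [-0.32335019  0.5267884  -0.12164867] [-0.09152381 -0.09614472  2.26943436  0.19306977  0.34686581 -1.84267327]
```

Emit:
play_rows(
  moves=[0,0,0.1,0,0,0,0.5,0,0,0.2,0,0,0,0.5,0,0,0.3,0,0,0,0.5,0,0,0.4,0,0,0,0.5,0,0,0.5,0,0,0,0.5,0,0,0.6,0,0,0,0.5,0,0,0.7,0,0,0,0.5,0,0,0.8,0,0,0,0.5],
)

```text
time_s: 22.8
eef_pos: [0.5494, 0.0793, 0.1169]
tool_rot: [-0.025, 2.513, 0.008]
force: [-1.0, 0.0, -0.1]
gripper_width: 0.0083
grasp_force: 59.1
```

Force is near zero, so the cover is free. Raise it and carry it to the side.

Emit:
play_rows(
  moves=[0,0,1,0,0,0,0.5,0,0,2.5,0,0,0,0.5,0,0,4.5,0,0,0,0.5,0,0,6.5,0,0,0,0.5,0,0,8.5,0,0,0,0.5,0,0,10.5,0,0,0,0.5,0,0,12.5,0,0,0,0.5,0,0,14,0,0,0,0.5],
)

```text
time_s: 23.8
eef_pos: [0.5495, 0.0793, 0.2591]
tool_rot: [-0.025, 2.51, 0.007]
force: [-0.3, 0.0, -0.4]
gripper_width: 0.0091
grasp_force: 59.2
```

Emit:
play_rows(
  moves=[0,2,0.5,0,0,0,0.5,0,5,1,0,0,0,0.5,0,9,1,0,0,0,0.5,0,13,1,0,0,0,0.5,0,17,1,0,0,0,0.5,0,20,1,0,0,0,0.5,0,22,1,0,0,0,0.5,0,22,1,0,0,0,0.5],
)

```text
time_s: 24.8
eef_pos: [0.549, 0.3004, 0.2671]
tool_rot: [-0.027, 2.513, 0.009]
force: [0.2, -0.2, -0.8]
gripper_width: 0.0085
grasp_force: 59.1
```

Emit:
play_rows(
  moves=[0,0,0,0,0,0,0.5,0,0,0,0,0,0,0.5,0,0,0,0,0,0,0.5,0,0,0,0,0,0,0.5,0,0,0,0,0,0,0.5,0,0,0,0,0,0,0.5,0,0,0,0,0,0,0.5,0,0,0,0,0,0,0.5],
)

```text
time_s: 25.8
eef_pos: [0.5492, 0.2993, 0.2666]
tool_rot: [-0.025, 2.513, 0.008]
force: [0.6, 0.3, -0.8]
gripper_width: 0.0088
grasp_force: 59.1
```

```bash
python3 - <<'E'
from h import *
import pickle
o=r.get_obs(); print(o['eef_pos'],o['tool_rot'],o['force'],o['gripper_width'],o['grasp_force'])
a=np.radians(36);R=np.array([[np.cos(a),-np.sin(a)],[np.sin(a),np.cos(a)]])
for n,p in(('heel',(-.109,-.0164)),('mid',(-.047,-.0104))): print(n,o['eef_pos'][[0,2]]+R@np.array(p))
# carrier unmoved? compare hole/corner positions before and after in top & scene
w,t0,s0=pickle.load(open('rel.pkl','rb')); t1=snap('top','tend.png'); s1=snap('scene','send.png')
def cmp(a,b,c,hw):
    u,v=map(int,c); A=cv2.cvtColor(a['frame'],7).astype(np.float32)[v-hw:v+hw,u-hw:u+hw];B=cv2.cvtColor(b['frame'],7).astype(np.float32)[v-hw:v+hw,u-hw:u+hw]
    return np.round(cv2.phaseCorrelate(A,B,cv2.createHanningWindow((2*hw,2*hw),cv2.CV_32F)),2)
for n,P in(('carrier -x end',[.448,.063,.032]),('carrier +x end',[.615,.065,.032]),('tape',[.7095,.3226,.015]),('spA',[.713,.170,.02]),('spB',[.6746,-.128,.02])):
    for k,a,b in(('top',t0,t1),('scene',s0,s1)):
        print(n,k,*cmp(a,b,proj(a,P)[0],12))
E
```

```text
[0.54918365 0.29934929 0.26664624] [-0.02496239  2.51311637  0.00785393] [ 0.56447303  0.32882708 -0.75365457] 0.00879424515897572 59.11365509033203
heel [0.47064047 0.18930977]
mid [0.51727281 0.23060655]Traceback (most recent call last):
  File "<stdin>", line 13, in <module>
  File "<stdin>", line 10, in cmp
    return _wrapfunc(a, 'round', decimals=decimals, out=out)
    return _wrapit(obj, method, *args, **kwds)
    conv = _array_converter(obj)
ValueError: setting an array element with a sequence. The requested array has an inhomogeneous shape after 1 dimensions. The detected shape was (2,) + inhomogeneous part.
```

```bash
python3 - <<'E'
from h import *
import pickle
w,t0,s0=pickle.load(open('rel.pkl','rb')); t1=snap('top'); s1=snap('scene'); t00=pickle.load(open('top.pkl','rb')); s00=pickle.load(open('scene.pkl','rb'))
G=lambda a:cv2.cvtColor(a['frame'],cv2.COLOR_RGB2GRAY)
def cmp(a,b,c,hw):
    u,v=[int(round(x)) for x in c]; T=G(a)[v-hw:v+hw,u-hw:u+hw]; m=hw+6
    M=cv2.matchTemplate(G(b)[v-m:v+m,u-m:u+m],T,cv2.TM_CCOEFF_NORMED); _,q,_,l=cv2.minMaxLoc(M); return (l[0]-6,l[1]-6),round(q,2)
for n,P,h in(('carrier -x',[.448,.063,.032],9),('carrier +x',[.615,.065,.032],9)): print(n,cmp(t0,t1,proj(t0,P)[0],h),cmp(s0,s1,proj(s0,P)[0],h))
for n,P,h in(('tape',[.7095,.3226,.015],22),('spA',[.713,.170,.02],8),('spB',[.6746,-.128,.02],8)): print(n,cmp(t00,t1,proj(t00,P)[0],h),cmp(s00,s1,proj(s00,P)[0],h))
E
```

```text
carrier -x ((-6, -5), 0.63) ((-1, 0), 0.95)
carrier +x ((-6, 6), -0.03) ((5, -6), 0.24)
tape ((0, 0), 1.0) ((0, 0), 1.0)
spA ((0, 0), 0.99) ((0, 0), 0.97)
spB ((0, 0), 1.0) ((6, -6), 0.14)
```

```bash
python3 - <<'E'
from h import *
s=snap('scene');t=snap('top')
a=np.radians(1.1);R=np.array([[np.cos(a),-np.sin(a)],[np.sin(a),np.cos(a)]]);c=np.array([.5315,.0645])
for k,im in(('scene',s),('top',t)):
  g=cv2.GaussianBlur(cv2.cvtColor(im['frame'],cv2.COLOR_RGB2GRAY),(3,3),0).astype(np.float32)
  for x in(-.085,-.06,.06,.085):
   for y in(.031,-.031):
    # profile across edge, mm outward from the nominal top edge
    P=[[*(c+R@np.array([x,y+np.sign(y)*d/1000])),.032] for d in range(-10,11,2)]
    q=proj(im,P).astype(np.float32)
    print(k,x,y,cv2.remap(g,q[:,:1],q[:,1:],1).ravel().astype(int))
E
```

```text
scene -0.085 0.031 [216 215 213 211 202 185 162 148 139 138 138]
scene -0.085 -0.031 [210 209 210 203 187 156 129 105  93  88  88]
scene -0.06 0.031 [221 212 198 183 172 162 154 146 142 140 140]
scene -0.06 -0.031 [223 220 214 201 177 148 123 101  94  89  89]
scene 0.06 0.031 [ 93  93  94  94  93  94  97 102 110 117 119]
scene 0.06 -0.031 [225 225 224 219 203 180 147 122 106  98  96]
scene 0.085 0.031 [100 106 113 117 118 114 107 100  96  94  94]
scene 0.085 -0.031 [226 226 224 218 199 175 145 121 106  99  97]
top -0.085 0.031 [227 227 227 224 209 182 148 124 118 118 118]
top -0.085 -0.031 [221 222 223 217 198 158 119 106 106 109 110]
top -0.06 0.031 [217 200 180 167 166 155 138 124 120 126 128]
top -0.06 -0.031 [216 204 188 175 162 139 120 111 111 112 112]
top 0.06 0.031 [226 228 228 226 211 183 152 129 124 123 123]
top 0.06 -0.031 [227 227 227 221 201 173 142 124 119 117 118]
top 0.085 0.031 [222 223 224 222 209 184 155 133 124 124 124]
top 0.085 -0.031 [222 222 223 219 205 177 146 128 121 120 121]
```

```bash
python3 -c "
from station import r
print(r.job_done())"
```

```text
the job is handed in; nothing more can be done
None
```

Job handed in: the carrier is flush on its pins, and the cover was peeled fin-end first and is held about 19 cm or more above the bench, 22 cm to the side; the tape roll and stand-offs show no sign of having moved.

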